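# Load a row of glaze test tiles into the kiln setter in series order

## Robot

A 6-joint arm with a two-finger parallel gripper is mounted at the origin on a cart in front of the work surface, level with it; the furniture and walls round the work are solid. World frame = base frame: x ahead of the robot, y to its left, z up, the work surface at z = 0. Lengths are in m, angles in rad, forces in N, time in s.
With the tool pointing down it reaches from about 0.275 to 0.85 m from the base axis. Payload 19 kg.
Tool frame: the origin (TCP) lies at the very end of the fingers, on their centre line; the grasp point (between the pads) lies 19 mm behind it; z points along the fingers, y is the line along which they close (so a half turn about z gives the same grasp; the last joint's range is limited). The gripper opens to 85 mm and grips with 20 to 120 N. Pads are 22 mm wide; open, the fingers measure 114 mm over their backs; the gripper's body (76 mm by 85 mm) begins 54 mm behind the grasp point. The pads swing forward as they close: fully open they stand 13 mm farther back than shut.
Start: joints at [-1.244, 0.15, 1.437, -0, 1.554, -0.134], TCP at [0.256, -0.515, 0.231] pointing down, gripper open.
Joint ranges: [-2.8, 2.8], [-0.68, 2.1], [0.12, 2.68], [-1.39, 4.53], [0.16, 2.79], [-2.81, 2.81]. Speed limits (rad/s): [1.89, 1.89, 2.22, 3.01, 3.01, 3.01].

## Interface

Orientations are given as a unit quaternion [w, x, y, z].
In Python, from bench import manip gives the robot as it stands.
- The arm moves only by the tool servo_tool, never from a script. Its argument "steps" is a list of rows, each an object of numbers: "fingers": the opening, from -1 (shut) to 1 (fully open); "x", "y", "z": the shift along the world's x, y, z in units of 40 mm (1.0 is 40 mm); "turn": the turn about the world's z in units of 6 degrees (1.0 is 6 degrees). A call has 1 to 12 rows; each row shifts and turns the commanded pose from where the row before left it; what a row does not reach is not made up. A row lasts 1/8 s, in which the tool goes at most 62.5 mm and 10.7 degrees, less where a joint would pass 70% of its speed; a pose out of reach is approached as far as the arm can. A call is refused whole if a number of a shift passes 1 or a number of a turn 1, either way. A call with a gripper value outside its range is refused whole. The fingers move at their own pace and stop on an object; "force" is the grip in N (left out, the last holds). Time passes only in rows, so rows that do not move let the fingers close. It gives the time, the measured TCP pose, the force, the opening and the grip force at its end, in the units of the state.
- manip.observe(): the state, without advancing time (a new reading comes with each control period).
- manip.read_camera(name): name is "scene" or "side" or "wrist"; returns a dict with "frame" (480x640x3 uint8, blue, green, red), "vfov" (degrees; the focal length in pixels is half the picture's height over the tangent of half this angle, whatever the lens; pixels are square), "cx", "cy" (the principal point, pixels), "cam_to_world" (4x4, takes a point from camera to world coordinates). Camera axes: x right, y down, z forward; pixel columns grow to the right and rows downward; lengths in m; the calibration is good to about 2 mm. A picture is of the moment at which its call begins. There is no depth.
- manip.hand_in(): hands the job in; it is judged then, once.
The state is a dict: "t": time; "q": joint angles; "joint_velocities": joint speeds; "joint_torque": joint torques, N m; "tcp_pos": TCP position; "tcp_rot": TCP orientation; "ft_force": force on the tool from outside, world axes, zero at the start; "wrist_torque": the same for the moment, N m; "width": finger opening in m; "finger_force": force on a finger pad.
Only numpy, scipy, OpenCV 4.12 (cv2) and the standard library are available. Lean on these libraries where they do the work, as an engineer would, in place of code of your own. Each camera call takes 0.05 s, during which the arm holds its last target. There are 200 camera calls.

## Task

Move the four glaze-dipped test tiles from the wooden drying rack into the four slots of the fireclay kiln setter, in the same order from left to right as they stand in the rack now, so that the fired series still matches the recipe book. Each tile must end upright, right down on the floor of its slot and about centred along it; set each one down gently without dropping it, and do not let any tile topple or lie down on the way, as the raw glaze smudges and chips.

Things in the scene. Friction and masses are not known exactly. Their poses are not given: they have to be found in the camera images.
- drying_rack: The fixed wooden drying rack: a board 74 x 196 x 7 mm, long way along y, with four grooved blocks in a row on it, 45 mm from groove to groove. Origin: centre of its underside, on the table; +y is its left end as the robot sees it. The blocks' tops are 34 mm above the table, the floors of their grooves 10 mm.
- kiln_setter: The fixed fireclay kiln setter, cream, 62 x 190 mm, 34 mm high. Origin: centre of its underside; +y is its left end as the robot sees it. Four empty slots run along x, centres at y = +67.5, +22.5, -22.5, -67.5 mm. Slot: 58 mm long, ends open, floor 10 mm above the table, 10.5 mm wide in the lower 16 mm, flaring to 23.5 mm at the mouth 34 mm above the table.
- tile_a: Loose test tile of buff biscuit clay, about 65 g, its upper part coated with off-white raw glaze, with a straight, square-cornered top. 52 mm wide (x), 8 mm thick (y), 84 mm high (z). Origin: middle of its foot. It starts standing upright in a groove of the drying rack, its width along the groove; which of the four grooves varies.
- tile_b: Loose test tile of buff biscuit clay, about 65 g, its upper part coated with off-white raw glaze, with a fully round, arched top (radius 26 mm; its straight edges end 58 mm above its foot). 52 mm wide (x), 8 mm thick (y), 84 mm high (z). Origin: middle of its foot. It starts standing upright in a groove of the drying rack, its width along the groove; which of the four grooves varies.
- tile_c: Loose test tile of buff biscuit clay, about 65 g, its upper part coated with off-white raw glaze, with a pointed, gable-shaped top (its straight edges end 60 mm above its foot). 52 mm wide (x), 8 mm thick (y), 84 mm high (z). Origin: middle of its foot. It starts standing upright in a groove of the drying rack, its width along the groove; which of the four grooves varies.
- tile_d: Loose test tile of buff biscuit clay, about 65 g, its upper part coated with off-white raw glaze, with a square top with one corner clipped off (that edge ends 60 mm above its foot). 52 mm wide (x), 8 mm thick (y), 84 mm high (z). Origin: middle of its foot. It starts standing upright in a groove of the drying rack, its width along the groove; which of the four grooves varies.
- block_a: The wooden block of the drying rack in which tile_a stands at the start: 60 x 44 x 27 mm, its groove (10.5 mm wide, 24 mm deep, flared mouth) along x. Origin: centre of its underside, on the rack's board. Fixed during the job, so it still shows tile_a's place in the row; the four look alike.
- block_b: The wooden block of the drying rack in which tile_b stands at the start: 60 x 44 x 27 mm, its groove (10.5 mm wide, 24 mm deep, flared mouth) along x. Origin: centre of its underside, on the rack's board. Fixed during the job, so it still shows tile_b's place in the row; the four look alike.
- block_c: The wooden block of the drying rack in which tile_c stands at the start: 60 x 44 x 27 mm, its groove (10.5 mm wide, 24 mm deep, flared mouth) along x. Origin: centre of its underside, on the rack's board. Fixed during the job, so it still shows tile_c's place in the row; the four look alike.
- block_d: The wooden block of the drying rack in which tile_d stands at the start: 60 x 44 x 27 mm, its groove (10.5 mm wide, 24 mm deep, flared mouth) along x. Origin: centre of its underside, on the rack's board. Fixed during the job, so it still shows tile_d's place in the row; the four look alike.

How it is judged:
By the outcome, as a careful person would: the job done as asked, in the order asked, and still so for the second after the job is handed in, with the robot touching nothing.
It also fails if it takes over 99 s, if anything falls off the work surface, if the arm or the gripper's body presses on something with over 40 N, if the wrist force passes 120 N, or if a joint passes its speed limit or range.

## Working session

There is one attempt and no reset: what is moved stays moved. The work goes in short steps, Python scripts to look and compute and a tool call to move; the robot and the scene stay as the last step left them, time stands still between calls to the robot, and variables do not carry over. Pictures are saved under pics/ and viewed, at most 14 in all, crops included, and the job is handed in when it is done.

Besides the shell and the picture viewer there is one more tool, called after "Emit:" as name(argument=value, ...), one argument or row to a line, values as JSON. servo_tool: Moves the arm, as the interface text tells. Its arguments: {"type":"object","properties":{"steps":{"type":"array","items":{"type":"object","properties":{"fingers":{"type":"number"},"x":{"type":"number"},"y":{"type":"number"},"z":{"type":"number"},"turn":{"type":"number"}}}},"force":{"type":"number"}},"required":["steps"]}

```bash
mkdir -p pics; python3 - <<'E'
from bench import manip
import cv2,json
s=manip.observe();print({k:s[k] for k in('t','tcp_pos','tcp_rot','width')})
for n in('scene','side'):
    r=manip.read_camera(n);cv2.imwrite(f'pics/{n}0.png',r['frame']);print(n,r['vfov'],r['cx'],r['cy'],r['cam_to_world'])
E
```

```text
{'t': 0.0, 'tcp_pos': array([ 0.25556885, -0.51480266,  0.23067469]), 'tcp_rot': array([-6.23851597e-04,  9.73579211e-01,  2.28348696e-01, -6.43810337e-05]), 'width': 0.08534388439109483}
scene 45.01484629927185 320.09633087168777 238.75168635355553 [[-0.73556265 -0.48659748  0.47134963  0.04962296]
 [-0.67738017  0.53873155 -0.50092357  0.54755943]
 [-0.01018277 -0.68774356 -0.72588229  0.81363048]
 [ 0.          0.          0.          1.        ]]
side 51.38649570048041 326.10224928537593 241.37008633513457 [[-0.90443786 -0.21917366  0.36599872  0.2448651 ]
 [-0.42593229  0.51210793 -0.74587342  0.66181525]
 [-0.02395504 -0.83048683 -0.55652294  0.49550248]
 [ 0.          0.          0.          1.        ]]
```

View pics/scene0.png

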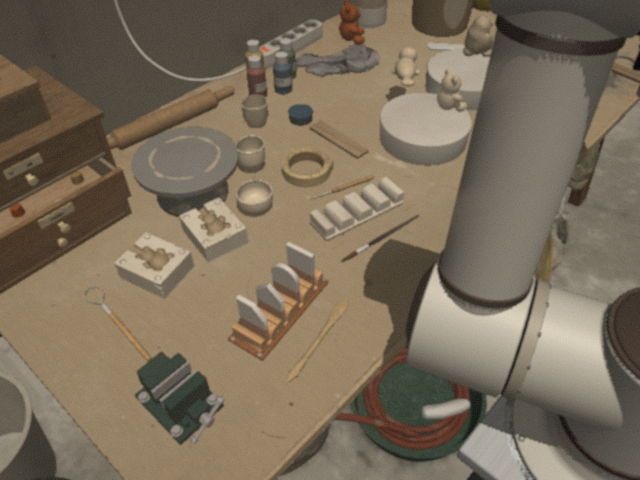

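View pics/side0.png

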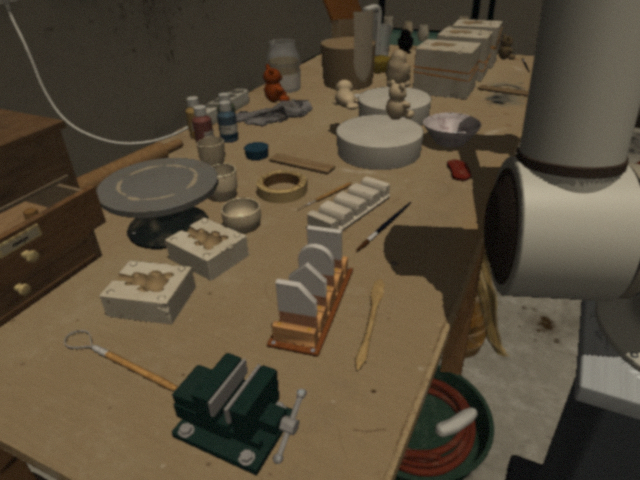

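The scene view shows the rack around px (280,305) and the setter around (357,208). The tiles are, from the near (left) end: clipped, gable, arched, square. I'll enlarge both views to measure.

```bash
python3 - <<'E'
import cv2,numpy as np
a=cv2.imread('pics/scene0.png')[170:365,215:415];b=cv2.imread('pics/side0.png')[170:360,250:400]
cv2.imwrite('pics/z1.png',np.clip(cv2.resize(a,None,fx=3,fy=3,interpolation=cv2.INTER_CUBIC)*1.3,0,255))
cv2.imwrite('pics/z2.png',np.clip(cv2.resize(b,None,fx=3,fy=3,interpolation=cv2.INTER_CUBIC)*1.5,0,255))
E
```

```text
[ WARN:0@0.073] global loadsave.cpp:1063 imwrite_ Unsupported depth image for selected encoder is fallbacked to CV_8U.
```

View pics/z1.png

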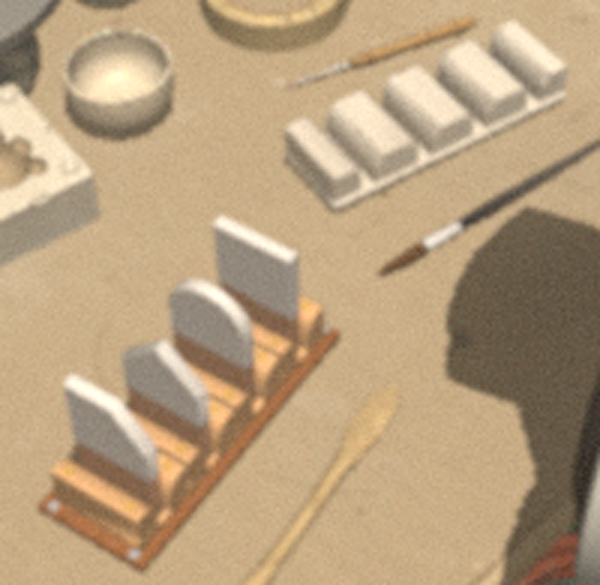

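View pics/z2.png

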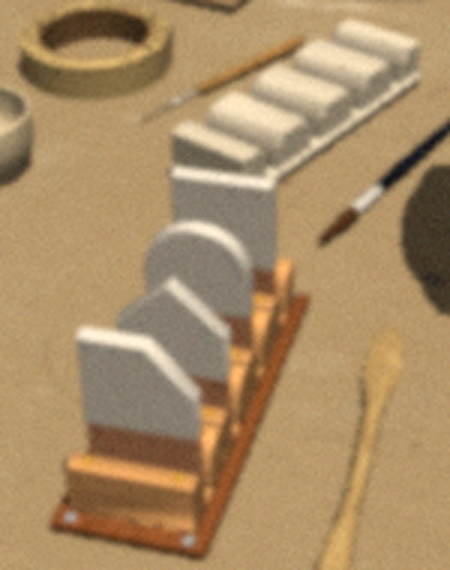

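Readings from z1 (3x, offset 215,170). Rack board corners are near (40,506), (142,558) and (338,333), and the square tile's top edge runs (216,220) to (298,258). The setter's ridge-top corners are near (287,130), (416,146), (470,120), (525,95) and (566,68). From z2 (3x, offset 250,170), the rack corners are near (53,525), (203,550) and (308,297). Next I'll fit both poses.

```bash
cat > h.py <<'E'
import numpy as np,cv2
from scipy.optimize import least_squares
CAM={'scene':(45.01484629927185,320.09633,238.75169,np.array([[-0.73556265,-0.48659748,0.47134963,0.04962296],[-0.67738017,0.53873155,-0.50092357,0.54755943],[-0.01018277,-0.68774356,-0.72588229,0.81363048],[0,0,0,1]])),
'side':(51.38649570048041,326.10225,241.37009,np.array([[-0.90443786,-0.21917366,0.36599872,0.2448651],[-0.42593229,0.51210793,-0.74587342,0.66181525],[-0.02395504,-0.83048683,-0.55652294,0.49550248],[0,0,0,1]]))}
def proj(c,P):
    v,cx,cy,T=c;f=240/np.tan(np.radians(v)/2);p=(np.atleast_2d(P)-T[:3,3])@T[:3,:3]
    return p[:,:2]/p[:,2:]*f+[cx,cy]
def world(p,L):
    L=np.atleast_2d(L)/1000;c,s=np.cos(p[2]),np.sin(p[2])
    return np.c_[p[0]+c*L[:,0]-s*L[:,1],p[1]+s*L[:,0]+c*L[:,1],L[:,2]]
def fit(obs,x0):
    # obs: list of (cam,[local mm],[px])
    f=lambda p:np.concatenate([proj(c,world(p,l))[0]-px for c,l,px in obs])
    r=least_squares(f,x0,loss='soft_l1');return r.x,f(r.x).reshape(-1,2)
E
cat > f1.py <<'E'
from h import *
S,D=CAM['scene'],CAM['side']
z1=lambda u,v:np.array([(u+.5)/3-.5+215,(v+.5)/3-.5+170]);z2=lambda u,v:np.array([(u+.5)/3-.5+250,(v+.5)/3-.5+170])
rack=[(S,[37,98,7],z1(40,506)),(S,[-37,98,7],z1(142,558)),(S,[-37,-98,7],z1(338,333)),(S,[26,-63.5,94],z1(216,227)),(S,[-26,-63.5,94],z1(294,265)),
(D,[37,98,7],z2(53,525)),(D,[-37,98,7],z2(203,550)),(D,[-37,-98,7],z2(308,297)),(D,[26,-63.5,94],z2(175,182)),(D,[-26,-63.5,94],z2(272,190))]
sett=[(S,[29,95,34],z1(287,130)),(S,[-29,34.25,34],z1(416,146)),(S,[-29,-10.75,34],z1(470,120)),(S,[-29,-55.75,34],z1(525,95)),(S,[-29,-95,34],z1(566,68)),(S,[-31,95,0],z1(337,210)),(S,[29,-79.25,34],z1(493,32)),(S,[29,-95,34],z1(513,20)),(D,[29,95,34],z2(173,133)),(D,[29,-95,34],z2(347,18)),(D,[-29,-95,34],z2(419,46)),(D,[29,-79.25,34],z2(337,30))]
np.set_printoptions(precision=4,suppress=True)
for o,x0 in((rack,[.4,.2,0]),(sett,[.5,0,0])):
    x,r=fit(o,x0);print(x,np.degrees(x[2]));print(r.round(1).tolist())
E
python3 f1.py; python3 -c "
from scipy.spatial.transform import Rotation as R
print(R.from_quat([9.73579211e-01,2.28348696e-01,0,-6.2e-4]).as_matrix())"
```

```text
[0.5139 0.16   0.1619] 9.276937166653841
[[-2.1, 0.4], [-0.4, 4.3], [0.6, -0.3], [-1.0, 0.0], [-1.6, -0.2], [-0.6, -1.6], [1.8, 0.3], [1.1, -1.7], [-0.1, -2.4], [0.9, -0.7]]
[ 0.5677 -0.111  -0.2186] -12.527485366951845
[[-1.4, 1.0], [-1.2, 0.0], [-0.7, -0.7], [-1.1, -1.5], [0.4, -0.2], [-0.1, 4.8], [0.4, -0.7], [-0.3, 0.4], [0.7, -0.0], [1.3, -0.1], [1.4, -2.0], [0.3, -1.3]]
[[ 8.95713745e-01  4.44631090e-01 -2.83152385e-04]
 [ 4.44631090e-01 -8.95712976e-01  1.20723823e-03]
 [ 2.83152385e-04 -1.20723823e-03 -9.99999231e-01]]
```

Emit:
servo_tool(
  steps=[
    {"x":0.5,"y":1,"z":0.5,"turn":-0.5},
    {"x":0.5,"y":1,"z":0.5,"turn":-0.5},
    {"x":0.5,"y":1,"z":0.5,"turn":-0.5},
    {"x":0.5,"y":1,"z":0.5,"turn":-0.5},
    {"x":0.5,"y":1,"z":0.5,"turn":-0.5},
    {"x":0.5,"y":1,"z":0.5,"turn":-0.35},
    {"x":0.5,"y":1},
    {"x":0.5,"y":1},
    {"x":0.5,"y":1},
    {"x":0.5,"y":1},
    {"x":0.5,"y":1},
    {"x":0.5,"y":0.5},
  ],
)

```text
validation failed for argument at $.st...
```

```bash
python3 - <<'E'
from bench import manip
import cv2,pickle
r=manip.read_camera('wrist');cv2.imwrite('pics/w1.png',r['frame']);pickle.dump(r,open('w1.pkl','wb'));s=manip.observe();print(s['t'],s['tcp_pos'],r['cam_to_world'],r['vfov'],s['q'])
E
```

```text
0.15 [ 0.25561129 -0.51489105  0.23084832] [[ 4.44194639e-01 -8.55107347e-01 -2.67362204e-01  3.22011543e-01]
 [-8.95930001e-01 -4.24203084e-01 -1.31761818e-01 -4.81284400e-01]
 [-7.45372869e-04  2.98065712e-01 -9.54545062e-01  3.72913513e-01]
 [ 0.00000000e+00  0.00000000e+00  0.00000000e+00  1.00000000e+00]] 63.56389243512382 [-1.24399748e+00  1.50891200e-01  1.43779226e+00 -1.14046087e-05
  1.55377629e+00 -1.33984111e-01]
```

View pics/w1.png

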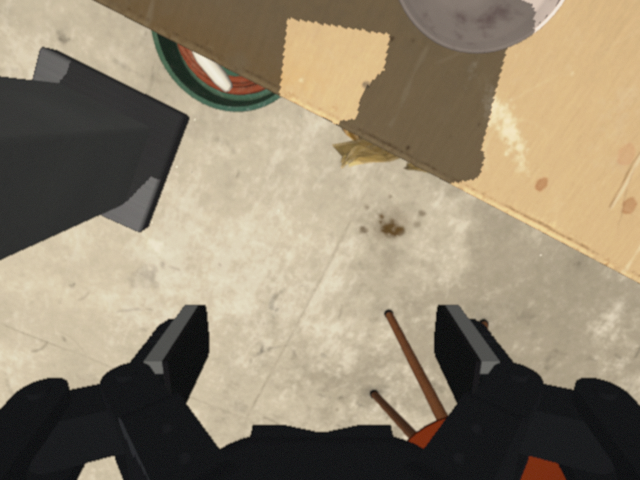

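The move was refused and the arm hasn't moved; the wrist picture shows only the floor. I'll send it again with every key filled in.

Emit:
servo_tool(
  steps=[
    {"x":0.5,"y":1,"z":0.5,"turn":-0.5,"fingers":1},
    {"x":0.5,"y":1,"z":0.5,"turn":-0.5,"fingers":1},
    {"x":0.5,"y":1,"z":0.5,"turn":-0.5,"fingers":1},
    {"x":0.5,"y":1,"z":0.5,"turn":-0.5,"fingers":1},
    {"x":0.5,"y":1,"z":0.5,"turn":-0.5,"fingers":1},
    {"x":0.5,"y":1,"z":0.5,"turn":-0.35,"fingers":1},
    {"x":0.5,"y":1,"z":0,"turn":0,"fingers":1},
    {"x":0.5,"y":1,"z":0,"turn":0,"fingers":1},
    {"x":0.5,"y":1,"z":0,"turn":0,"fingers":1},
    {"x":0.5,"y":1,"z":0,"turn":0,"fingers":1},
    {"x":0.5,"y":1,"z":0,"turn":0,"fingers":1},
    {"x":0.5,"y":0.5,"z":0,"turn":0,"fingers":1},
  ],
)

```text
t: 1.65
tcp_pos: [0.4961, -0.053, 0.3514]
tcp_rot: [-0.0, 0.997, 0.082, 0.0]
ft_force: [-0.8, 0.3, -0.5]
width: 0.0851
finger_force: 0.0
```

```bash
python3 - <<'E'
from bench import manip
import cv2,pickle
r=manip.read_camera('wrist');cv2.imwrite('pics/w2.png',r['frame']);pickle.dump(r,open('w2.pkl','wb'));s=manip.observe();print(s['t'],s['tcp_pos'],r['cam_to_world'],r['vfov'],s['q'])
E
```

```text
1.7 [ 0.49769571 -0.05180497  0.35078702] [[ 1.62660343e-01 -9.41884849e-01 -2.93929489e-01  5.69346508e-01]
 [-9.86682123e-01 -1.55266219e-01 -4.84849396e-02 -4.08554023e-02]
 [ 2.99095625e-05  2.97901549e-01 -9.54596599e-01  4.93520207e-01]
 [ 0.00000000e+00  0.00000000e+00  0.00000000e+00  1.00000000e+00]] 63.56389243512382 [-2.58596274e-01 -1.84317317e-02  1.37925865e+00  1.23706421e-03
  1.78109453e+00  1.14800186e+00]
```

View pics/w2.png

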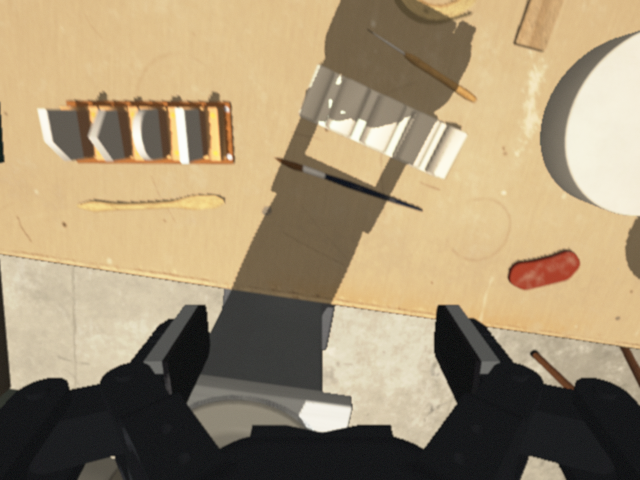

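The rack spans px (68–233, 100–163) and the setter (302–467, 65–178). I'll overlay the current fit on an enlargement of both.

```bash
cat > ov.py <<'E'
from h import *
import pickle
def ov(pk,fits,boxes,out,k):
    r=pickle.load(open(pk,'rb'));c=(r['vfov'],r['cx'],r['cy'],r['cam_to_world']);ims=[]
    for kind,p,(x0,y0,w,h) in zip(('r','s'),fits,boxes):
        im=cv2.resize(r['frame'][y0:y0+h,x0:x0+w],None,fx=k,fy=k,interpolation=cv2.INTER_CUBIC)
        segs=[]
        if kind=='r':
            b=[[37,98,7],[-37,98,7],[-37,-98,7],[37,-98,7]];segs=[(b[i],b[(i+1)%4]) for i in range(4)]
            for y in(67.5,22.5,-22.5,-67.5):
                for e in(-5.25-6.5,5.25+6.5):segs.append(([30,y+e,34],[-30,y+e,34]))
        else:
            for a,b in((95,79.25),(55.75,34.25),(10.75,-10.75),(-34.25,-55.75),(-79.25,-95)):
                q=[[29,a,34],[-29,a,34],[-29,b,34],[29,b,34]];segs+=[(q[i],q[(i+1)%4]) for i in range(4)]
        for s in segs:
            q=(proj(c,world(p,s))-[x0,y0]+.5)*k-.5
            cv2.line(im,*[tuple(int(round(v)) for v in t) for t in q],(0,0,255) if kind=='r' else (255,0,0),1)
        ims.append(im)
    W=max(i.shape[1] for i in ims)
    cv2.imwrite(out,np.vstack([cv2.copyMakeBorder(i,0,0,0,W-i.shape[1],0) for i in ims]));print([i.shape for i in ims])
E
python3 -c "
from ov import *
ov('w2.pkl',[[.5139,.16,.1619],[.5677,-.111,-.2186]],[(30,90,215,80),(295,58,180,125)],'pics/o1.png',3)"
```

```text
[(240, 645, 3), (375, 540, 3)]
```

View pics/o1.png

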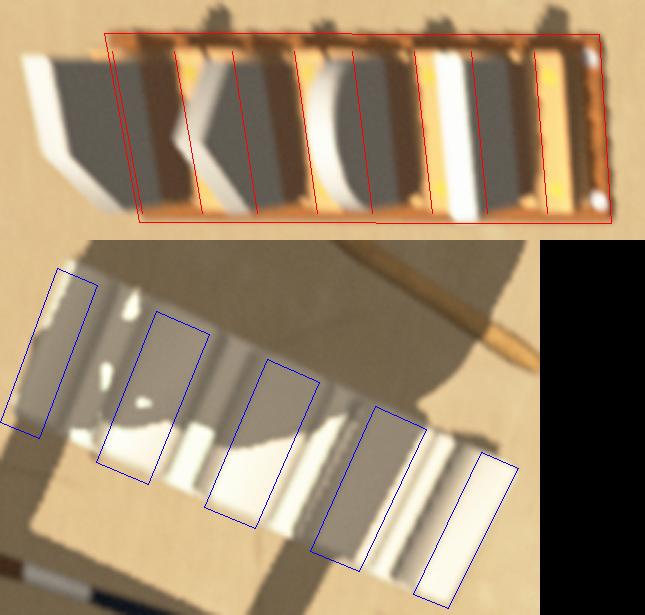

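The rack fit matches to well under 1 mm. The setter is partly in the arm's shadow, so I'll take a closer look.

Emit:
servo_tool(
  steps=[
    {"x":-0.5,"y":-1,"z":-1,"turn":0,"fingers":1},
    {"x":0,"y":-1,"z":-1,"turn":0,"fingers":1},
    {"x":0,"y":0,"z":-1,"turn":0,"fingers":1},
    {"x":0,"y":0,"z":0,"turn":0,"fingers":1},
  ],
)

```text
t: 2.2
tcp_pos: [0.4745, -0.1348, 0.2291]
tcp_rot: [-0.001, 0.997, 0.081, -0.002]
ft_force: [0.1, 0.2, 0.2]
width: 0.0854
finger_force: 0.0
```

```bash
python3 - <<'E'
from bench import manip
import pickle
r=manip.read_camera('wrist');c=cv2=None
import cv2
l=cv2.cvtColor(r['frame'],cv2.COLOR_BGR2LAB);l[...,0]=cv2.createCLAHE(3,(6,6)).apply(l[...,0]);r['raw']=r['frame'];r['frame']=cv2.cvtColor(l,cv2.COLOR_LAB2BGR)
pickle.dump(r,open('w3.pkl','wb'))
from ov import *
c=(r['vfov'],r['cx'],r['cy'],r['cam_to_world']);p=[.5677,-.111,-.2186]
q=proj(c,world(p,[[29,95,34],[-29,95,34],[29,-95,34],[-29,-95,34]]));print(q)
a=q.min(0).astype(int)-15;b=q.max(0).astype(int)+15;a=np.maximum(a,0)
k=min(800/(b-a)[0],600/(b-a)[1])
cv2.imwrite('pics/w3.png',cv2.resize(r['frame'][a[1]:b[1],a[0]:b[0]],None,fx=3,fy=3,interpolation=cv2.INTER_CUBIC)[:600,:800]);print(a,b)
E
```

```text
[[209.5066704   -1.52099546]
 [188.7067262   74.4300417 ]
 [432.37275452  96.1599175 ]
 [401.96842446 162.59123586]]
[173   0] [447 177]
```

View pics/w3.png

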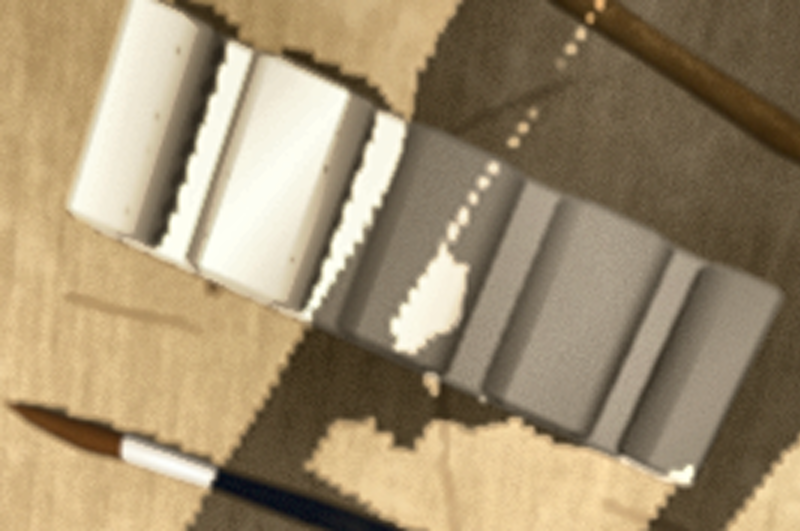

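In the close view (3x, offset 173,0), the outer ridge-top corners are at (133,0), (70,208), (782,292) and (690,478). Ridge 2's left edge runs (258,56) to (195,262), and ridge 4's right edge (672,246) to (590,437).

```bash
cat > f2.py <<'E'
from h import *
import pickle
np.set_printoptions(precision=4,suppress=True)
r=pickle.load(open('w3.pkl','rb'));W=(r['vfov'],r['cx'],r['cy'],r['cam_to_world']);print(r['cam_to_world'][:3,3])
z=lambda u,v:np.array([(u+.5)/3-.5+173,(v+.5)/3-.5])
for e in(29,31):
    o=[(W,[e,95,34],z(133,0)),(W,[-e,95,34],z(70,208)),(W,[e,55.75,34],z(258,56)),(W,[-e,55.75,34],z(195,262)),(W,[e,-55.75,34],z(672,246)),(W,[-e,-55.75,34],z(590,437)),(W,[e,-95,34],z(782,292)),(W,[-e,-95,34],z(690,478))]
    x,q=fit(o,[.5677,-.111,-.2186]);print(e,x,np.degrees(x[2]),q.round(1).tolist())
E
python3 f2.py
```

```text
[ 0.5484 -0.1231  0.3709]
29 [ 0.5692 -0.1145 -0.2402] -13.76429472475599 [[-1.2, -5.1], [-2.8, 1.3], [5.4, -1.2], [1.6, 3.6], [-3.2, -4.1], [-6.1, -0.1], [3.2, 0.7], [2.0, 4.4]]
31 [ 0.5688 -0.1145 -0.2447] -14.02228115447452 [[-0.1, -7.7], [-3.7, 3.8], [6.5, -3.5], [0.6, 6.2], [-2.2, -5.6], [-7.5, 2.8], [4.1, -0.5], [0.4, 7.5]]
```

```bash
sed -i 's/55.75,34\]/62.25,26]/g' f2.py; python3 f2.py
```

```text
[ 0.5484 -0.1231  0.3709]
29 [ 0.5696 -0.1148 -0.2399] -13.743447649981393 [[-0.8, -5.5], [-2.5, 0.9], [-0.4, -2.9], [-3.4, 0.5], [2.6, -0.4], [0.2, 1.7], [3.7, 0.2], [2.4, 4.0]]
31 [ 0.5687 -0.1146 -0.2447] -14.01886244991547 [[0.0, -7.6], [-3.6, 3.8], [0.3, -4.6], [-4.6, 3.4], [3.2, -1.3], [-1.5, 5.1], [4.2, -0.5], [0.5, 7.5]]
```

```bash
python3 - <<'E'
from f2 import *
r=pickle.load(open('w3.pkl','rb'));k=3.5;x0,y0,w,h=180,0,225,170
im=cv2.resize(r['raw'][y0:y0+h,x0:x0+w],None,fx=k,fy=k,interpolation=cv2.INTER_CUBIC)
im=np.clip(255*(im/255.)**.6,0,255).astype('uint8')
o=o[1:2]+o[2:]
p,q=fit([(W,[29 if t[1][0]>0 else -29]+t[1][1:],t[2]) for t in o],[.5677,-.111,-.2186]);print(p,q.round(1).tolist())
for pp,col in((p,(0,0,255)),([.5677,-.111,-.2186],(255,0,0))):
  for y,zz in((95,34),(-95,34),*[(c+d,z_) for c in(67.5,22.5,-22.5,-67.5) for d,z_ in((5.25,10),(-5.25,10))]):
    q=(proj(W,world(pp,[[29,y,zz],[-29,y,zz]]))-[x0,y0]+.5)*k-.5
    cv2.line(im,*[tuple(int(round(v)) for v in t) for t in q],col,1)
cv2.imwrite('pics/o2.png',im[:600,:800])
E
```

```text
[ 0.5484 -0.1231  0.3709]
29 [ 0.5696 -0.1148 -0.2399] -13.743447649981393 [[-0.8, -5.5], [-2.5, 0.9], [-0.4, -2.9], [-3.4, 0.5], [2.6, -0.4], [0.2, 1.7], [3.7, 0.2], [2.4, 4.0]]
31 [ 0.5687 -0.1146 -0.2447] -14.01886244991547 [[0.0, -7.6], [-3.6, 3.8], [0.3, -4.6], [-4.6, 3.4], [3.2, -1.3], [-1.5, 5.1], [4.2, -0.5], [0.5, 7.5]]
[ 0.5698 -0.1145 -0.2414] [[-2.9, 0.3], [-0.7, -3.4], [-3.8, -0.0], [2.3, -0.7], [-0.2, 1.5], [3.3, 0.1], [2.0, 3.8]]
```

View pics/o2.png

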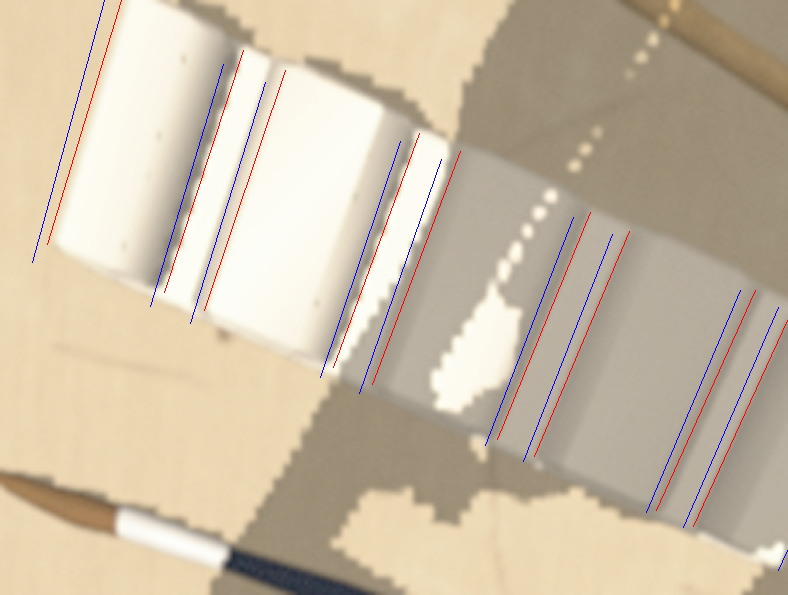

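```bash
python3 - <<'E'
from h import *
import pickle
np.set_printoptions(precision=1,suppress=True)
r=pickle.load(open('w2.pkl','rb'));W=(r['vfov'],r['cx'],r['cy'],r['cam_to_world'])
for p in([.5677,-.111,-.2186],[.5698,-.1145,-.2414]):
    print(((proj(W,world(p,[[29,95,34],[-29,95,34],[29,-95,34],[-29,-95,34]]))-[295,58]+.5)*3-.5+[0,240]).tolist())
R=[.5139,.16,.1619]
print(((proj(W,world(R,[[26,-63.5,94],[-26,-63.5,94],[26,-71.5,94],[-26,-71.5,94],[26,63.5+8,94],[-26,71.5,70],[0,22.5+4,94],[0,-22.5+4,94]]))-[30,90]+.5)*3-.5).tolist())
R=np.array(R)
Sp=np.array([.5698,-.1145,-.2414])
print('rack slots',(1000*world(R,[[0,y,10] for y in(67.5,22.5,-22.5,-67.5)])[:,:2]).tolist())
print('setter slots',(1000*world(Sp,[[0,y,10] for y in(67.5,22.5,-22.5,-67.5)])[:,:2]).tolist(),np.degrees([R[2],Sp[2]]))
E
```

```text
[[56.64344491402261, 267.9329019055222], [0.3842427712825156, 421.9882119920529], [518.056765526373, 468.35709927300695], [448.3295035474566, 608.3930662642263]]
[[70.97448785508038, 258.25679043170646], [10.811475755181448, 411.60037312013503], [527.1667529091865, 470.38114380675484], [454.2028386696278, 609.0066033743736]]
[[435.6056232253369, 61.06493625526399], [452.56787392022807, 221.51614651121355], [460.05968410469217, 61.103127357617794], [476.0644908953751, 221.55131372147775], [22.870184065982528, 60.42034714265601], [100.80570914487538, 212.85062157394412], [174.6089365126325, 142.47999218457267], [309.4398722040885, 142.68609089787125]]
rack slots [[503.0194286415498, 226.61728879888219], [510.2731428805166, 182.20576293296074], [517.5268571194835, 137.7942370670393], [524.7805713584503, 93.38271120111783]]
setter slots [[585.9367029684437, -48.957213842344025], [575.1789009894812, -92.65240461411469], [564.4210990105188, -136.34759538588534], [553.6632970315562, -180.04278615765597]] [  9.3 -13.8]
```

Emit:
servo_tool(
  force=30,
  steps=[
    {"x":0,"y":1,"z":0,"turn":0,"fingers":-0.25},
    {"x":0,"y":1,"z":0,"turn":0,"fingers":-0.25},
    {"x":0,"y":1,"z":0,"turn":0,"fingers":-0.25},
    {"x":0,"y":1,"z":0,"turn":0,"fingers":-0.25},
    {"x":0.1,"y":1,"z":0,"turn":0,"fingers":-0.25},
    {"x":0.1,"y":1,"z":0,"turn":0,"fingers":-0.25},
    {"x":0.1,"y":1,"z":0,"turn":0,"fingers":-0.25},
    {"x":0.1,"y":1,"z":0,"turn":0,"fingers":-0.25},
    {"x":0.31,"y":1,"z":0,"turn":0,"fingers":-0.25},
    {"x":0,"y":0.04,"z":-1,"turn":0,"fingers":-0.25},
    {"x":0,"y":0,"z":0,"turn":0,"fingers":-0.25},
    {"x":0,"y":0,"z":0,"turn":0,"fingers":-0.25},
  ],
)

```text
t: 3.75
tcp_pos: [0.5046, 0.2267, 0.1937]
tcp_rot: [-0.0, 0.997, 0.081, 0.001]
ft_force: [-0.4, 0.7, 0.7]
width: 0.0325
finger_force: 0.0
```

```bash
cat > look.py <<'E'
import sys,pickle,cv2
from bench import manip
from h import *
n=sys.argv[1];r=manip.read_camera('wrist');cv2.imwrite(f'pics/{n}.png',r['frame']);pickle.dump(r,open(f'{n}.pkl','wb'))
s=manip.observe();print(s['t'],s['tcp_pos'].round(4),s['tcp_rot'].round(4),s['width'])
E
python3 look.py w4
```

```text
3.8 [0.5047 0.2266 0.1938] [-3.000e-04  9.967e-01  8.090e-02  1.400e-03] 0.03216037894386459
```

View pics/w4.png

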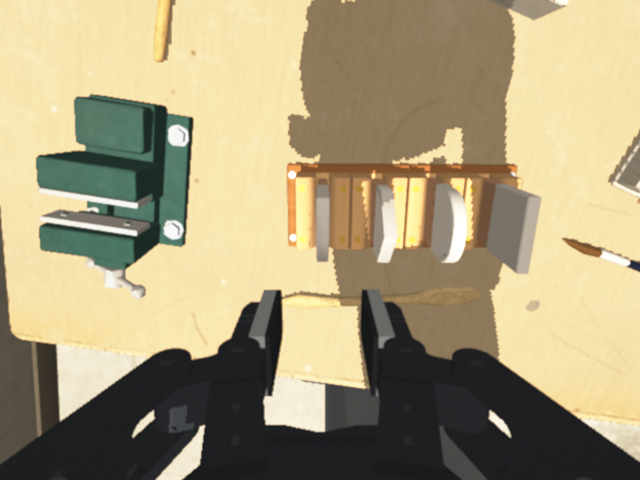

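Tile d shows at column 322, centred between the fingers (mid column 320), with the rack square to the view. The board corners are at about (288,165), (288,247) and (516,166), and tile d spans rows 178 to 262. I'll check x numerically.

```bash
python3 - <<'E'
from h import *
import pickle
np.set_printoptions(precision=1,suppress=True)
r=pickle.load(open('w4.pkl','rb'));W=(r['vfov'],r['cx'],r['cy'],r['cam_to_world'])
p=[.5139,.16,.1619]
print(proj(W,world(p,[[37,98,7],[-37,98,7],[37,-98,7],[-37,-98,7]])))
print('tile d top',proj(W,world(p,[[26,67.5,94],[-26,67.5,70]])),'a',proj(W,world(p,[[26,-63.5,94],[-26,-63.5,94],[26,-71.5,94],[-26,-71.5,94]])))
E
```

```text
[[284.9 163.1]
 [287.2 246.4]
 [518.  163.1]
 [505.6 246.4]]
tile d top [[321.1 196.8]
 [321.1 260. ]] a [[527.5 196.8]
 [515.3 272.7]
 [540.1 196.8]
 [527.2 272.7]]
```

Predictions agree within about 1–2 px. Descend and grip.

Emit:
servo_tool(
  force=30,
  steps=[
    {"x":0,"y":0,"z":-0.8,"turn":0,"fingers":-0.25},
    {"x":0,"y":0,"z":-0.8,"turn":0,"fingers":-0.25},
    {"x":0,"y":0,"z":-0.8,"turn":0,"fingers":-0.25},
    {"x":0,"y":0,"z":-0.8,"turn":0,"fingers":-0.25},
    {"x":0,"y":0,"z":-0.43,"turn":0,"fingers":-0.25},
    {"x":0,"y":0,"z":0,"turn":0,"fingers":-0.25},
    {"x":0,"y":0,"z":0,"turn":0,"fingers":-0.6},
    {"x":0,"y":0,"z":0,"turn":0,"fingers":-0.8},
    {"x":0,"y":0,"z":0,"turn":0,"fingers":-1},
    {"x":0,"y":0,"z":0,"turn":0,"fingers":-1},
    {"x":0,"y":0,"z":0,"turn":0,"fingers":-1},
    {"x":0,"y":0,"z":0,"turn":0,"fingers":-1},
  ],
)

```text
t: 5.3
tcp_pos: [0.5047, 0.2264, 0.0471]
tcp_rot: [0.0, 0.997, 0.081, 0.001]
ft_force: [-0.9, -2.9, 8.1]
width: 0.0077
finger_force: 29.8
```

Emit:
servo_tool(
  steps=[
    {"x":0,"y":0,"z":0.5,"turn":0,"fingers":-1},
    {"x":0,"y":0,"z":0.75,"turn":0,"fingers":-1},
    {"x":0,"y":0,"z":0.75,"turn":0,"fingers":-1},
    {"x":0,"y":0,"z":0.75,"turn":0,"fingers":-1},
    {"x":0.2,"y":-0.87,"z":0,"turn":-0.5,"fingers":-1},
    {"x":0.3,"y":-1,"z":0,"turn":-0.6,"fingers":-1},
    {"x":0.3,"y":-1,"z":0,"turn":-0.6,"fingers":-1},
    {"x":0.3,"y":-1,"z":0,"turn":-0.6,"fingers":-1},
    {"x":0.3,"y":-1,"z":0,"turn":-0.6,"fingers":-1},
    {"x":0.3,"y":-1,"z":0,"turn":-0.6,"fingers":-1},
    {"x":0.3,"y":-1,"z":0,"turn":-0.32,"fingers":-1},
    {"x":0,"y":0,"z":0,"turn":0,"fingers":-1},
  ],
)

```text
t: 6.8
tcp_pos: [0.5845, -0.0508, 0.1561]
tcp_rot: [0.0, 0.993, -0.12, 0.0]
ft_force: [0.9, 0.2, 0.1]
width: 0.0081
finger_force: 29.4
```

Emit:
servo_tool(
  steps=[
    {"x":0,"y":0,"z":-0.5,"turn":0,"fingers":-1},
    {"x":0,"y":0,"z":-0.5,"turn":0,"fingers":-1},
    {"x":0,"y":0,"z":-0.5,"turn":0,"fingers":-1},
    {"x":0,"y":0,"z":-0.3,"turn":0,"fingers":-1},
    {"x":0,"y":0,"z":0,"turn":0,"fingers":-1},
    {"x":0,"y":0,"z":0,"turn":0,"fingers":-1},
  ],
)

```text
t: 7.55
tcp_pos: [0.5844, -0.0481, 0.0849]
tcp_rot: [-0.0, 0.993, -0.118, 0.001]
ft_force: [-0.2, 0.0, -0.6]
width: 0.0076
finger_force: 29.4
```

```bash
python3 look.py w5; python3 - <<'E'
from h import *
import pickle
np.set_printoptions(precision=1,suppress=True)
r=pickle.load(open('w5.pkl','rb'));W=(r['vfov'],r['cx'],r['cy'],r['cam_to_world'])
k=2;x0,y0,w,h=270,90,370,200
im=cv2.resize(r['frame'][y0:y0+h,x0:x0+w],None,fx=k,fy=k,interpolation=cv2.INTER_CUBIC)
im=np.clip(255*(im/255.)**.7,0,255).astype('uint8')
pp=[.569,-.1138,np.radians(-13.6)]
for y,zz in((95,34),(-95,34),*[(c+d,z_) for c in(67.5,22.5,-22.5,-67.5) for d,z_ in((5.25,10),(-5.25,10))]):
    q=(proj(W,world(pp,[[29,y,zz],[-29,y,zz]]))-[x0,y0]+.5)*k-.5
    cv2.line(im,*[tuple(int(round(v)) for v in t) for t in q],(0,0,255),1)
cv2.imwrite('pics/o5.png',im)
E
```

```text
7.6 [ 0.5844 -0.0482  0.085 ] [-0.000e+00  9.930e-01 -1.185e-01  6.000e-04] 0.007903954488652248
```

View pics/o5.png

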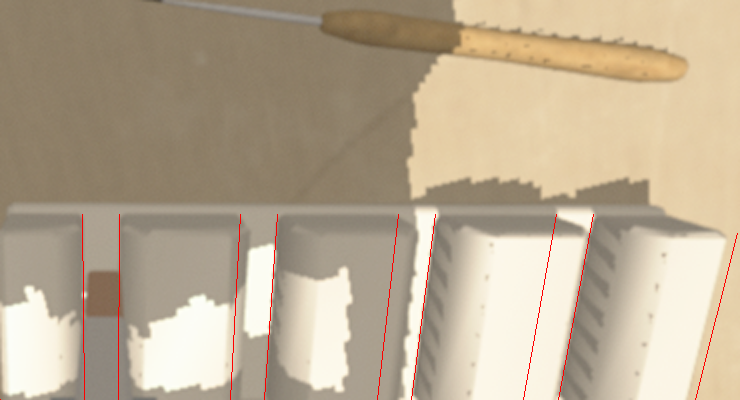

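The brown tile edge at crop columns 87–120 sits over the slot-1 floor (82–120), and the predicted red slot lines match the other slots. Descend gently.

Emit:
servo_tool(
  steps=[
    {"x":0,"y":0,"z":-0.25,"turn":0,"fingers":-1},
    {"x":0,"y":0,"z":-0.25,"turn":0,"fingers":-1},
    {"x":0,"y":0,"z":-0.2,"turn":0,"fingers":-1},
    {"x":0,"y":0,"z":-0.15,"turn":0,"fingers":-1},
    {"x":0,"y":0,"z":-0.05,"turn":0,"fingers":-1},
    {"x":0,"y":0,"z":0,"turn":0,"fingers":-1},
  ],
)

```text
t: 8.35
tcp_pos: [0.5841, -0.0482, 0.0481]
tcp_rot: [-0.0, 0.993, -0.119, 0.0]
ft_force: [-0.6, -0.4, -1.1]
width: 0.0074
finger_force: 29.4
```

Emit:
servo_tool(
  steps=[
    {"x":0,"y":0,"z":-0.03,"turn":0,"fingers":-1},
    {"x":0,"y":0,"z":0,"turn":0,"fingers":-1},
  ],
)

```text
t: 8.6
tcp_pos: [0.5842, -0.0482, 0.0472]
tcp_rot: [-0.0, 0.993, -0.119, 0.0]
ft_force: [0.3, 0.2, 1.9]
width: 0.0079
finger_force: 29.7
```

Emit:
servo_tool(
  steps=[
    {"x":0,"y":0,"z":-0.02,"turn":0,"fingers":-1},
    {"x":0,"y":0,"z":0,"turn":0,"fingers":-1},
  ],
)

```text
t: 8.85
tcp_pos: [0.5843, -0.0483, 0.0471]
tcp_rot: [0.0, 0.993, -0.119, 0.001]
ft_force: [-4.3, 0.8, 13.4]
width: 0.0076
finger_force: 31.6
```

Emit:
servo_tool(
  steps=[
    {"x":0,"y":0,"z":0.04,"turn":0,"fingers":-0.8},
    {"x":0,"y":0,"z":0,"turn":0,"fingers":-0.3},
    {"x":0,"y":0,"z":0,"turn":0,"fingers":-0.3},
    {"x":0,"y":0,"z":0,"turn":0,"fingers":-0.3},
    {"x":0,"y":0,"z":0.25,"turn":0,"fingers":-0.3},
    {"x":0,"y":0,"z":0.75,"turn":0,"fingers":-0.3},
    {"x":0,"y":0,"z":0.75,"turn":0,"fingers":-0.3},
    {"x":0,"y":0,"z":0.96,"turn":0,"fingers":-0.3},
  ],
)

```text
t: 9.85
tcp_pos: [0.5837, -0.0481, 0.1574]
tcp_rot: [-0.0, 0.993, -0.119, -0.0]
ft_force: [1.0, -1.1, 0.3]
width: 0.0296
finger_force: 0.0
```

Emit:
servo_tool(
  steps=[
    {"x":-0.3,"y":0.96,"z":0,"turn":0.64,"fingers":-0.25},
    {"x":-0.3,"y":0.96,"z":0,"turn":0.64,"fingers":-0.25},
    {"x":-0.3,"y":0.96,"z":0,"turn":0.64,"fingers":-0.25},
    {"x":-0.3,"y":0.96,"z":0,"turn":0.64,"fingers":-0.25},
    {"x":-0.3,"y":0.96,"z":0,"turn":0.63,"fingers":-0.25},
    {"x":-0.32,"y":0.96,"z":0,"turn":0.63,"fingers":-0.25},
    {"x":0,"y":0,"z":0,"turn":0,"fingers":-0.25},
    {"x":0,"y":0,"z":0,"turn":0,"fingers":-0.25},
  ],
)

```text
t: 10.85
tcp_pos: [0.5114, 0.182, 0.1565]
tcp_rot: [0.0, 0.997, 0.081, 0.0]
ft_force: [-0.0, -0.4, 0.5]
width: 0.0319
finger_force: 0.0
```

```bash
python3 look.py w6; python3 - <<'E'
from bench import manip
import cv2
cv2.imwrite('pics/s6.png',manip.read_camera('scene')['frame'])
a=cv2.imread('pics/w6.png');b=cv2.imread('pics/s6.png')[140:340,200:430]
a=cv2.resize(a[140:400,120:520],(400,260));b=cv2.resize(b,None,fx=1.7,fy=1.7)
import numpy as np
H=max(a.shape[0],b.shape[0]);cv2.imwrite('pics/c6.png',np.hstack([cv2.copyMakeBorder(i,0,H-i.shape[0],0,0,0) for i in(a,b)]))
E
```

```text
10.9 [0.5115 0.1816 0.1564] [0.000e+00 9.967e-01 8.060e-02 2.000e-04] 0.03187914439468069
```

View pics/c6.png

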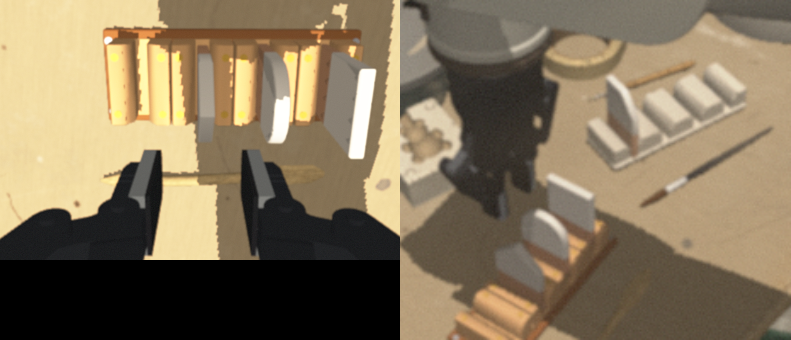

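Tile d stands upright in slot 1. Tile c sits at crop column 205 against a finger mid of 200, about 1.5 mm toward -y, so I'll correct for that and grip.

Emit:
servo_tool(
  steps=[
    {"x":0,"y":-0.04,"z":-0.7,"turn":0,"fingers":-0.25},
    {"x":0,"y":0,"z":-0.8,"turn":0,"fingers":-0.25},
    {"x":0,"y":0,"z":-0.8,"turn":0,"fingers":-0.25},
    {"x":0,"y":0,"z":-0.43,"turn":0,"fingers":-0.25},
    {"x":0,"y":0,"z":0,"turn":0,"fingers":-0.25},
    {"x":0,"y":0,"z":0,"turn":0,"fingers":-0.6},
    {"x":0,"y":0,"z":0,"turn":0,"fingers":-0.8},
    {"x":0,"y":0,"z":0,"turn":0,"fingers":-1},
    {"x":0,"y":0,"z":0,"turn":0,"fingers":-1},
    {"x":0,"y":0,"z":0,"turn":0,"fingers":-1},
    {"x":0,"y":0,"z":0,"turn":0,"fingers":-1},
  ],
)

```text
t: 12.32
tcp_pos: [0.5126, 0.1804, 0.0484]
tcp_rot: [-0.0, 0.997, 0.081, 0.001]
ft_force: [1.0, 1.4, 9.1]
width: 0.008
finger_force: 32.7
```

Emit:
servo_tool(
  steps=[
    {"x":0,"y":0,"z":0.5,"turn":0,"fingers":-1},
    {"x":0,"y":0,"z":0.75,"turn":0,"fingers":-1},
    {"x":0,"y":0,"z":0.75,"turn":0,"fingers":-1},
    {"x":0,"y":0,"z":0.75,"turn":0,"fingers":-1},
    {"x":0.2,"y":-0.81,"z":0,"turn":-0.5,"fingers":-1},
    {"x":0.2,"y":-1,"z":0,"turn":-0.6,"fingers":-1},
    {"x":0.2,"y":-1,"z":0,"turn":-0.6,"fingers":-1},
    {"x":0.2,"y":-1,"z":0,"turn":-0.6,"fingers":-1},
    {"x":0.25,"y":-1,"z":0,"turn":-0.6,"fingers":-1},
    {"x":0.25,"y":-1,"z":0,"turn":-0.6,"fingers":-1},
    {"x":0.25,"y":-1,"z":0,"turn":-0.32,"fingers":-1},
    {"x":0,"y":0,"z":0,"turn":0,"fingers":-1},
  ],
)

```text
t: 13.82
tcp_pos: [0.5736, -0.0949, 0.157]
tcp_rot: [0.0, 0.993, -0.121, 0.0]
ft_force: [0.2, 1.4, -1.8]
width: 0.0073
finger_force: 30.7
```

Emit:
servo_tool(
  steps=[
    {"x":0,"y":0,"z":0,"turn":0,"fingers":-1},
    {"x":0,"y":0,"z":-0.5,"turn":0,"fingers":-1},
    {"x":0,"y":0,"z":-0.5,"turn":0,"fingers":-1},
    {"x":0,"y":0,"z":-0.5,"turn":0,"fingers":-1},
    {"x":0,"y":0,"z":-0.3,"turn":0,"fingers":-1},
    {"x":0,"y":0,"z":0,"turn":0,"fingers":-1},
  ],
)

```text
t: 14.58
tcp_pos: [0.573, -0.0913, 0.0845]
tcp_rot: [-0.0, 0.993, -0.118, -0.0]
ft_force: [-0.3, -0.5, -0.2]
width: 0.0075
finger_force: 30.7
```

Emit:
servo_tool(
  steps=[
    {"x":0.05,"y":-0.02,"z":-0.25,"turn":0,"fingers":-1},
    {"x":0,"y":0,"z":-0.25,"turn":0,"fingers":-1},
    {"x":0,"y":0,"z":-0.2,"turn":0,"fingers":-1},
    {"x":0,"y":0,"z":-0.15,"turn":0,"fingers":-1},
    {"x":0,"y":0,"z":-0.03,"turn":0,"fingers":-1},
    {"x":0,"y":0,"z":0,"turn":0,"fingers":-1},
  ],
)

```text
t: 15.32
tcp_pos: [0.5753, -0.0926, 0.0498]
tcp_rot: [-0.0, 0.993, -0.119, 0.0]
ft_force: [0.1, 0.0, -0.1]
width: 0.0073
finger_force: 30.7
```

Emit:
servo_tool(
  steps=[
    {"x":0,"y":0,"z":-0.02,"turn":0,"fingers":-1},
    {"x":0,"y":0,"z":0,"turn":0,"fingers":-1},
  ],
)

```text
t: 15.58
tcp_pos: [0.5753, -0.0926, 0.049]
tcp_rot: [-0.0, 0.993, -0.119, 0.0]
ft_force: [-0.3, 0.9, 0.3]
width: 0.0074
finger_force: 30.7
```

Emit:
servo_tool(
  steps=[
    {"x":0,"y":0,"z":-0.02,"turn":0,"fingers":-1},
    {"x":0,"y":0,"z":0,"turn":0,"fingers":-1},
  ],
)

```text
t: 15.82
tcp_pos: [0.5754, -0.0926, 0.0484]
tcp_rot: [-0.0, 0.993, -0.119, 0.0]
ft_force: [-1.0, 0.7, 4.8]
width: 0.0075
finger_force: 31.4
```

Emit:
servo_tool(
  steps=[
    {"x":0,"y":0,"z":-0.02,"turn":0,"fingers":-1},
    {"x":0,"y":0,"z":0,"turn":0,"fingers":-1},
  ],
)

```text
t: 16.08
tcp_pos: [0.5754, -0.0926, 0.0483]
tcp_rot: [0.0, 0.993, -0.119, 0.0]
ft_force: [-6.2, 1.6, 14.6]
width: 0.0075
finger_force: 33.3
```

Emit:
servo_tool(
  steps=[
    {"x":0,"y":0,"z":0.04,"turn":0,"fingers":-0.8},
    {"x":0,"y":0,"z":0,"turn":0,"fingers":-0.3},
    {"x":0,"y":0,"z":0,"turn":0,"fingers":-0.3},
    {"x":0,"y":0,"z":0,"turn":0,"fingers":-0.3},
    {"x":0,"y":0,"z":0.25,"turn":0,"fingers":-0.3},
    {"x":0,"y":0,"z":0.75,"turn":0,"fingers":-0.3},
    {"x":0,"y":0,"z":0.75,"turn":0,"fingers":-0.3},
    {"x":0,"y":0,"z":0.96,"turn":0,"fingers":-0.3},
  ],
)

```text
t: 17.08
tcp_pos: [0.575, -0.0925, 0.1586]
tcp_rot: [-0.0, 0.993, -0.119, -0.0]
ft_force: [0.9, -0.8, -0.7]
width: 0.0301
finger_force: 0.0
```

Emit:
servo_tool(
  steps=[
    {"x":-0.24,"y":0.95,"z":0,"turn":0.64,"fingers":-0.25},
    {"x":-0.24,"y":0.95,"z":0,"turn":0.64,"fingers":-0.25},
    {"x":-0.24,"y":0.95,"z":0,"turn":0.64,"fingers":-0.25},
    {"x":-0.24,"y":0.95,"z":0,"turn":0.64,"fingers":-0.25},
    {"x":-0.24,"y":0.95,"z":0,"turn":0.63,"fingers":-0.25},
    {"x":-0.23,"y":0.96,"z":0,"turn":0.63,"fingers":-0.25},
    {"x":0,"y":0,"z":0,"turn":0,"fingers":-0.25},
    {"x":0,"y":0,"z":0,"turn":0,"fingers":-0.25},
  ],
)

```text
t: 18.08
tcp_pos: [0.5182, 0.1356, 0.1577]
tcp_rot: [0.0, 0.997, 0.081, 0.0]
ft_force: [-0.0, -0.3, 0.6]
width: 0.0321
finger_force: 0.0
```

```bash
python3 look.py w7; python3 - <<'E'
from bench import manip
import cv2
cv2.imwrite('pics/s7.png',manip.read_camera('scene')['frame'])
a=cv2.imread('pics/w7.png');b=cv2.imread('pics/s7.png')[140:280,290:430]
a=cv2.resize(a[140:400,120:520],(400,260));b=cv2.resize(b,None,fx=2.7,fy=2.7)
import numpy as np
H=max(a.shape[0],b.shape[0]);cv2.imwrite('pics/c7.png',np.hstack([cv2.copyMakeBorder(i,0,H-i.shape[0],0,0,0) for i in(a,b)]))
E
```

```text
18.125 [0.5183 0.1352 0.1576] [1.000e-04 9.967e-01 8.060e-02 2.000e-04] 0.03203924805822795
```

View pics/c7.png

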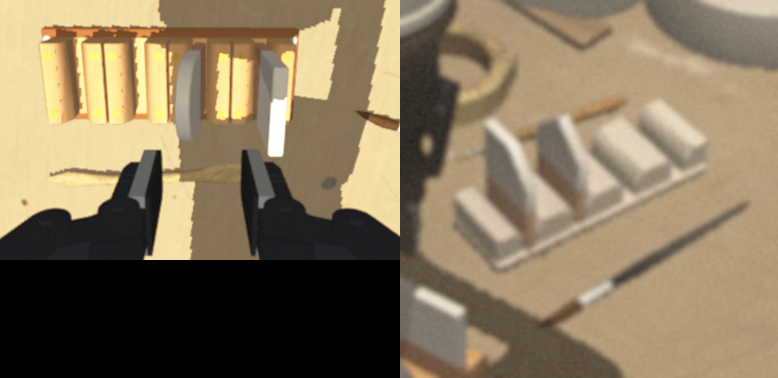

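Tiles d and c stand upright in slots 1 and 2. Tile b is centred in its groove (column 199) but leans toward +y, with its top at about column 185. I'll go down shifted 3 mm, re-centre, then close slowly so the pads right it.

Emit:
servo_tool(
  steps=[
    {"x":0,"y":0.08,"z":-0.5,"turn":0,"fingers":-0.2},
    {"x":0,"y":0,"z":-0.7,"turn":0,"fingers":-0.2},
    {"x":0,"y":0,"z":-0.7,"turn":0,"fingers":-0.2},
    {"x":0,"y":0,"z":-0.6,"turn":0,"fingers":-0.2},
    {"x":0,"y":0,"z":-0.25,"turn":0,"fingers":-0.2},
    {"x":0,"y":-0.06,"z":0,"turn":0,"fingers":-0.3},
    {"x":0,"y":0,"z":0,"turn":0,"fingers":-0.45},
    {"x":0,"y":0,"z":0,"turn":0,"fingers":-0.6},
    {"x":0,"y":0,"z":0,"turn":0,"fingers":-0.75},
    {"x":0,"y":0,"z":0,"turn":0,"fingers":-1},
    {"x":0,"y":0,"z":0,"turn":0,"fingers":-1},
    {"x":0,"y":0,"z":0,"turn":0,"fingers":-1},
  ],
)

```text
t: 19.68
tcp_pos: [0.5192, 0.1361, 0.049]
tcp_rot: [-0.0, 0.997, 0.081, 0.001]
ft_force: [-2.8, -1.3, 14.2]
width: 0.0076
finger_force: 35.1
```

Emit:
servo_tool(
  steps=[
    {"x":0,"y":0,"z":0,"turn":0,"fingers":-1},
  ],
)

```text
t: 19.8
tcp_pos: [0.5192, 0.1361, 0.049]
tcp_rot: [-0.0, 0.997, 0.081, 0.001]
ft_force: [-2.1, 0.1, 13.6]
width: 0.0074
finger_force: 35.1
```

Emit:
servo_tool(
  steps=[
    {"x":0,"y":0,"z":0.5,"turn":0,"fingers":-1},
    {"x":0,"y":0,"z":0.75,"turn":0,"fingers":-1},
    {"x":0,"y":0,"z":0.75,"turn":0,"fingers":-1},
    {"x":0,"y":0,"z":0.75,"turn":0,"fingers":-1},
    {"x":0.15,"y":-0.8,"z":0,"turn":-0.5,"fingers":-1},
    {"x":0.15,"y":-1,"z":0,"turn":-0.6,"fingers":-1},
    {"x":0.15,"y":-1,"z":0,"turn":-0.6,"fingers":-1},
    {"x":0.15,"y":-1,"z":0,"turn":-0.6,"fingers":-1},
    {"x":0.2,"y":-1,"z":0,"turn":-0.6,"fingers":-1},
    {"x":0.2,"y":-1,"z":0,"turn":-0.6,"fingers":-1},
    {"x":0.15,"y":-1,"z":0,"turn":-0.32,"fingers":-1},
    {"x":0,"y":0,"z":0,"turn":0,"fingers":-1},
  ],
)

```text
t: 21.3
tcp_pos: [0.5641, -0.1385, 0.1575]
tcp_rot: [0.0, 0.993, -0.121, 0.0]
ft_force: [0.0, 0.5, -1.6]
width: 0.0079
finger_force: 31.7
```

Emit:
servo_tool(
  steps=[
    {"x":0,"y":0,"z":0,"turn":0,"fingers":-1},
    {"x":0,"y":0,"z":-0.5,"turn":0,"fingers":-1},
    {"x":0,"y":0,"z":-0.5,"turn":0,"fingers":-1},
    {"x":0,"y":0,"z":-0.5,"turn":0,"fingers":-1},
    {"x":0,"y":0,"z":-0.3,"turn":0,"fingers":-1},
    {"x":0,"y":0,"z":0,"turn":0,"fingers":-1},
  ],
)

```text
t: 22.05
tcp_pos: [0.5638, -0.1349, 0.0849]
tcp_rot: [-0.0, 0.993, -0.118, -0.0]
ft_force: [0.5, -0.2, -0.1]
width: 0.0078
finger_force: 31.7
```

```bash
python3 look.py w8; python3 - <<'E'
import cv2
cv2.imwrite('pics/c8.png',cv2.resize(cv2.imread('pics/w8.png')[100:350,120:520],None,fx=2,fy=2))
E
```

```text
22.1 [ 0.5642 -0.1351  0.0857] [-0.000e+00  9.930e-01 -1.183e-01  1.000e-04] 0.007923539470125683
```

View pics/c8.png

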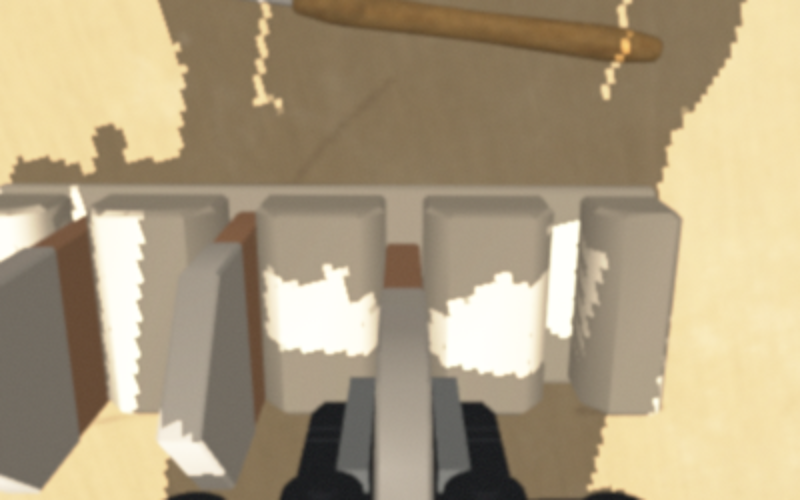

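The held tile b shows at columns 385–421 against a slot-3 floor of 385–425, so it's aligned. Tiles d and c stand in their slots. I'll check the x-centring numerically from the visible foot corners: held tile at row 243, tile c at about row 213 in the crop.

```bash
python3 - <<'E'
from h import *
import pickle
r=pickle.load(open('w8.pkl','rb'));W=(r['vfov'],r['cx'],r['cy'],r['cam_to_world'])
p=[.569,-.1138,np.radians(-13.6)]
f=lambda L:((proj(W,world(p,L))-[120,100]+.5)*2-.5).round(0).tolist()
print('c foot +x',f([[26,18.5,10],[29,18.5,10],[26,18.5,34]]),'b held',f([[26,-22.5,46.7],[29,-22.5,46.7]]),'plate',f([[31,-40,10],[31,-40,0],[29,-40,34]]),'d',f([[26,63.5,10],[26,63.5,34]]),'near',f([[-29,-40,34],[-29,-85,34]]))
E
```

```text
c foot +x [[260.0, 205.0], [260.0, 195.0], [244.0, 226.0]] b held [[404.0, 239.0], [404.0, 227.0]] plate [[465.0, 188.0], [463.0, 182.0], [472.0, 214.0]] d [[103.0, 205.0], [68.0, 226.0]] near [[467.0, 418.0], [629.0, 418.0]]
```

Emit:
servo_tool(
  steps=[
    {"x":0.04,"y":-0.02,"z":-0.25,"turn":0,"fingers":-1},
    {"x":0,"y":0,"z":-0.25,"turn":0,"fingers":-1},
    {"x":0,"y":0,"z":-0.2,"turn":0,"fingers":-1},
    {"x":0,"y":0,"z":-0.15,"turn":0,"fingers":-1},
    {"x":0,"y":0,"z":-0.04,"turn":0,"fingers":-1},
    {"x":0,"y":0,"z":0,"turn":0,"fingers":-1},
  ],
)

```text
t: 22.85
tcp_pos: [0.5657, -0.1362, 0.0497]
tcp_rot: [-0.0, 0.993, -0.119, 0.0]
ft_force: [-0.3, -0.1, -0.2]
width: 0.0078
finger_force: 31.7
```

Emit:
servo_tool(
  steps=[
    {"x":0,"y":0,"z":-0.02,"turn":0,"fingers":-1},
    {"x":0,"y":0,"z":0,"turn":0,"fingers":-1},
  ],
)

```text
t: 23.1
tcp_pos: [0.5658, -0.1362, 0.0491]
tcp_rot: [-0.0, 0.993, -0.119, 0.0]
ft_force: [0.2, -0.7, 0.2]
width: 0.008
finger_force: 31.8
```

Emit:
servo_tool(
  steps=[
    {"x":0,"y":0,"z":-0.02,"turn":0,"fingers":-1},
    {"x":0,"y":0,"z":0,"turn":0,"fingers":-1},
  ],
)

```text
t: 23.35
tcp_pos: [0.5658, -0.1363, 0.049]
tcp_rot: [0.0, 0.993, -0.119, 0.0]
ft_force: [-4.5, 1.0, 11.5]
width: 0.0074
finger_force: 33.5
```

Emit:
servo_tool(
  steps=[
    {"x":0,"y":0,"z":-0.02,"turn":0,"fingers":-1},
    {"x":0,"y":0,"z":0,"turn":0,"fingers":-1},
  ],
)

```text
t: 23.6
tcp_pos: [0.5659, -0.1363, 0.0489]
tcp_rot: [0.0, 0.993, -0.118, 0.001]
ft_force: [-7.6, 2.4, 21.7]
width: 0.0075
finger_force: 35.2
```

Emit:
servo_tool(
  steps=[
    {"x":0,"y":0,"z":0.06,"turn":0,"fingers":-0.8},
    {"x":0,"y":0,"z":0,"turn":0,"fingers":-0.3},
    {"x":0,"y":0,"z":0,"turn":0,"fingers":-0.3},
    {"x":0,"y":0,"z":0,"turn":0,"fingers":-0.3},
    {"x":0,"y":0,"z":0.25,"turn":0,"fingers":-0.3},
    {"x":0,"y":0,"z":0.75,"turn":0,"fingers":-0.3},
    {"x":0,"y":0,"z":0.75,"turn":0,"fingers":-0.3},
    {"x":0,"y":0,"z":0.94,"turn":0,"fingers":-0.3},
  ],
)

```text
t: 24.6
tcp_pos: [0.5654, -0.1361, 0.1586]
tcp_rot: [-0.0, 0.993, -0.119, -0.0]
ft_force: [0.3, -0.4, 0.0]
width: 0.0295
finger_force: 0.0
```

Emit:
servo_tool(
  steps=[
    {"x":-0.17,"y":0.95,"z":0,"turn":0.64,"fingers":-0.2},
    {"x":-0.17,"y":0.95,"z":0,"turn":0.64,"fingers":-0.2},
    {"x":-0.17,"y":0.95,"z":0,"turn":0.64,"fingers":-0.2},
    {"x":-0.17,"y":0.95,"z":0,"turn":0.64,"fingers":-0.2},
    {"x":-0.17,"y":0.95,"z":0,"turn":0.63,"fingers":-0.2},
    {"x":-0.17,"y":0.94,"z":0,"turn":0.63,"fingers":-0.2},
    {"x":0,"y":0,"z":0,"turn":0,"fingers":-0.1},
    {"x":0,"y":0,"z":0,"turn":0,"fingers":-0.1},
  ],
)

```text
t: 25.6
tcp_pos: [0.525, 0.0911, 0.1578]
tcp_rot: [0.0, 0.997, 0.081, 0.0]
ft_force: [-0.7, 0.7, -0.1]
width: 0.0384
finger_force: 0.0
```

The neighbouring groove is empty, so I can open wider here in case the tile leans.

Emit:
servo_tool(
  steps=[
    {"x":0,"y":0,"z":0,"turn":0,"fingers":0.2},
    {"x":0,"y":0,"z":-0.5,"turn":0,"fingers":0.2},
    {"x":0,"y":0,"z":-0.7,"turn":0,"fingers":0.2},
    {"x":0,"y":0,"z":-0.7,"turn":0,"fingers":0.2},
    {"x":0,"y":0,"z":-0.6,"turn":0,"fingers":0.2},
    {"x":0,"y":0,"z":-0.23,"turn":0,"fingers":0},
    {"x":0,"y":0,"z":0,"turn":0,"fingers":-0.3},
    {"x":0,"y":0,"z":0,"turn":0,"fingers":-0.5},
    {"x":0,"y":0,"z":0,"turn":0,"fingers":-0.7},
    {"x":0,"y":0,"z":0,"turn":0,"fingers":-1},
    {"x":0,"y":0,"z":0,"turn":0,"fingers":-1},
    {"x":0,"y":0,"z":0,"turn":0,"fingers":-1},
  ],
)

```text
t: 27.1
tcp_pos: [0.5252, 0.0915, 0.0488]
tcp_rot: [-0.0, 0.997, 0.081, 0.001]
ft_force: [-1.2, -0.6, 6.5]
width: 0.0078
finger_force: 32.7
```

Emit:
servo_tool(
  steps=[
    {"x":0,"y":0,"z":0,"turn":0,"fingers":-1},
    {"x":0,"y":0,"z":0,"turn":0,"fingers":-1},
  ],
)

```text
t: 27.35
tcp_pos: [0.5252, 0.0915, 0.0488]
tcp_rot: [-0.0, 0.997, 0.081, 0.001]
ft_force: [-2.0, 0.0, 6.8]
width: 0.0078
finger_force: 32.7
```

Emit:
servo_tool(
  steps=[
    {"x":0,"y":0,"z":0.5,"turn":0,"fingers":-1},
    {"x":0,"y":0,"z":0.75,"turn":0,"fingers":-1},
    {"x":0,"y":0,"z":0.75,"turn":0,"fingers":-1},
    {"x":0,"y":0,"z":0.75,"turn":0,"fingers":-1},
    {"x":0.1,"y":-0.8,"z":0,"turn":-0.5,"fingers":-1},
    {"x":0.1,"y":-1,"z":0,"turn":-0.6,"fingers":-1},
    {"x":0.1,"y":-1,"z":0,"turn":-0.6,"fingers":-1},
    {"x":0.1,"y":-1,"z":0,"turn":-0.6,"fingers":-1},
    {"x":0.15,"y":-1,"z":0,"turn":-0.6,"fingers":-1},
    {"x":0.15,"y":-1,"z":0,"turn":-0.6,"fingers":-1},
    {"x":0.05,"y":-1,"z":0,"turn":-0.32,"fingers":-1},
    {"x":0,"y":0,"z":0,"turn":0,"fingers":-1},
  ],
)

```text
t: 28.85
tcp_pos: [0.5547, -0.1829, 0.1578]
tcp_rot: [0.0, 0.993, -0.12, -0.0]
ft_force: [-1.3, 0.3, -0.7]
width: 0.0079
finger_force: 31.6
```

Emit:
servo_tool(
  steps=[
    {"x":0,"y":0,"z":0,"turn":0,"fingers":-1},
    {"x":0,"y":0,"z":-0.5,"turn":0,"fingers":-1},
    {"x":0,"y":0,"z":-0.5,"turn":0,"fingers":-1},
    {"x":0,"y":0,"z":-0.5,"turn":0,"fingers":-1},
    {"x":0,"y":0,"z":-0.3,"turn":0,"fingers":-1},
    {"x":0,"y":0,"z":0,"turn":0,"fingers":-1},
  ],
)

```text
t: 29.6
tcp_pos: [0.5547, -0.1799, 0.0857]
tcp_rot: [-0.0, 0.993, -0.118, -0.0]
ft_force: [0.5, -0.4, -0.9]
width: 0.0076
finger_force: 31.6
```

Emit:
servo_tool(
  steps=[
    {"x":0.02,"y":0,"z":-0.25,"turn":0,"fingers":-1},
    {"x":0,"y":0,"z":-0.25,"turn":0,"fingers":-1},
    {"x":0,"y":0,"z":-0.2,"turn":0,"fingers":-1},
    {"x":0,"y":0,"z":-0.15,"turn":0,"fingers":-1},
    {"x":0,"y":0,"z":-0.04,"turn":0,"fingers":-1},
    {"x":0,"y":0,"z":0,"turn":0,"fingers":-1},
  ],
)

```text
t: 30.35
tcp_pos: [0.5557, -0.1806, 0.0505]
tcp_rot: [-0.0, 0.993, -0.119, 0.0]
ft_force: [0.2, -0.9, -1.1]
width: 0.0076
finger_force: 31.6
```

Emit:
servo_tool(
  steps=[
    {"x":0,"y":0,"z":-0.03,"turn":0,"fingers":-1},
    {"x":0,"y":0,"z":0,"turn":0,"fingers":-1},
  ],
)

```text
t: 30.6
tcp_pos: [0.5557, -0.1806, 0.0493]
tcp_rot: [-0.0, 0.993, -0.119, 0.0]
ft_force: [0.6, 1.1, 0.0]
width: 0.0077
finger_force: 31.6
```

Emit:
servo_tool(
  steps=[
    {"x":0,"y":0,"z":-0.02,"turn":0,"fingers":-1},
    {"x":0,"y":0,"z":0,"turn":0,"fingers":-1},
  ],
)

```text
t: 30.85
tcp_pos: [0.5557, -0.1807, 0.0488]
tcp_rot: [0.0, 0.993, -0.119, 0.0]
ft_force: [-1.5, -0.1, 3.6]
width: 0.0077
finger_force: 32.3
```

Emit:
servo_tool(
  steps=[
    {"x":0,"y":0,"z":-0.02,"turn":0,"fingers":-1},
    {"x":0,"y":0,"z":0,"turn":0,"fingers":-1},
  ],
)

```text
t: 31.1
tcp_pos: [0.5558, -0.1807, 0.0488]
tcp_rot: [0.0, 0.993, -0.119, 0.0]
ft_force: [-6.0, 2.6, 15.9]
width: 0.0076
finger_force: 34.2
```

Emit:
servo_tool(
  steps=[
    {"x":0,"y":0,"z":0.05,"turn":0,"fingers":-0.8},
    {"x":0,"y":0,"z":0,"turn":0,"fingers":-0.3},
    {"x":0,"y":0,"z":0,"turn":0,"fingers":-0.3},
    {"x":0,"y":0,"z":0,"turn":0,"fingers":-0.3},
    {"x":0,"y":0,"z":0.25,"turn":0,"fingers":-0.3},
    {"x":0,"y":0,"z":0.75,"turn":0,"fingers":-0.3},
    {"x":0,"y":0,"z":0.75,"turn":0,"fingers":-0.3},
    {"x":0,"y":0.5,"z":1,"turn":0,"fingers":-0.3},
    {"x":0,"y":1,"z":1,"turn":0,"fingers":-0.3},
    {"x":0,"y":0.2,"z":0.5,"turn":0,"fingers":-0.3},
    {"x":0,"y":0,"z":0,"turn":0,"fingers":-0.3},
    {"x":0,"y":0,"z":0,"turn":0,"fingers":-0.3},
  ],
)

```text
t: 32.6
tcp_pos: [0.5554, -0.1129, 0.2189]
tcp_rot: [-0.0, 0.993, -0.119, -0.0]
ft_force: [0.4, -0.4, -0.0]
width: 0.0297
finger_force: 0.0
```

```bash
python3 look.py w9; python3 - <<'E'
from h import *
import pickle
r=pickle.load(open('w9.pkl','rb'));W=(r['vfov'],r['cx'],r['cy'],r['cam_to_world'])
p=[.569,-.1138,np.radians(-13.6)]
hsv=cv2.cvtColor(r['frame'],cv2.COLOR_BGR2HSV)
for n,y in zip('dcba',(67.5,22.5,-22.5,-67.5)):
    q=proj(W,world(p,[[26,y,10],[-26,y,34],[26,y,94],[-26,y,94],[29,y,10]]));print(n,q.round(0).tolist())
    # brown pixels (biscuit) near the predicted foot
    lo=np.maximum(q.min(0).astype(int)-15,0);hi=q.max(0).astype(int)+15
    S=hsv[lo[1]:hi[1],lo[0]:hi[0]];m=(S[...,0]<16)&(S[...,1]>85)&(S[...,2]<190)
    m=cv2.morphologyEx(m.astype('uint8'),cv2.MORPH_OPEN,np.ones((2,2)))
    k,lab,st,ce=cv2.connectedComponentsWithStats(m)
    for s in st[1:]:
        if s[4]>25:print('   brown',s[0]+lo[0],s[1]+lo[1],'to',s[0]+lo[0]+s[2],s[1]+lo[1]+s[3],s[4])
E
```

```text
32.65 [ 0.5553 -0.113   0.2186] [-2.000e-04  9.929e-01 -1.188e-01 -8.000e-04] 0.02970983053434334
d [[242.0, 155.0], [240.0, 218.0], [218.0, 168.0], [224.0, 240.0], [242.0, 152.0]]
   brown 236 160 to 249 223 270
c [[293.0, 155.0], [292.0, 218.0], [284.0, 167.0], [286.0, 240.0], [293.0, 152.0]]
b [[343.0, 155.0], [344.0, 218.0], [350.0, 167.0], [348.0, 240.0], [343.0, 151.0]]
a [[394.0, 155.0], [395.0, 218.0], [415.0, 167.0], [410.0, 240.0], [394.0, 151.0]]
   brown 390 153 to 403 215 373
```

Along the slots, tile a measures about +2 mm and tile d about -4.5 mm (foot at rows 160–223 where 155–218 is centred). There's time to spare, so I'll regrip d, lift it about 1.5 mm, slide it along the slot and set it down again.

Emit:
servo_tool(
  force=25,
  steps=[
    {"x":0.36,"y":0.8,"z":0,"turn":0,"fingers":-0.3},
    {"x":0.36,"y":0.82,"z":0,"turn":0,"fingers":-0.3},
    {"x":0,"y":0,"z":-0.8,"turn":0,"fingers":-0.3},
    {"x":0,"y":0,"z":-0.8,"turn":0,"fingers":-0.3},
    {"x":0,"y":0,"z":-0.7,"turn":0,"fingers":-0.3},
    {"x":0,"y":0,"z":-0.7,"turn":0,"fingers":-0.3},
    {"x":0,"y":0,"z":-0.7,"turn":0,"fingers":-0.3},
    {"x":0,"y":0,"z":-0.5,"turn":0,"fingers":-0.3},
    {"x":0,"y":0,"z":0,"turn":0,"fingers":-0.5},
    {"x":0,"y":0,"z":0,"turn":0,"fingers":-0.7},
    {"x":0,"y":0,"z":0,"turn":0,"fingers":-1},
    {"x":0,"y":0,"z":0,"turn":0,"fingers":-1},
  ],
)

```text
t: 34.15
tcp_pos: [0.5847, -0.0479, 0.0523]
tcp_rot: [0.0, 0.993, -0.119, 0.0]
ft_force: [-0.5, -0.9, 3.5]
width: 0.0074
finger_force: 29.9
```

Emit:
servo_tool(
  steps=[
    {"x":0,"y":0,"z":0,"turn":0,"fingers":-1},
    {"x":0,"y":0,"z":0,"turn":0,"fingers":-1},
  ],
)

```text
t: 34.4
tcp_pos: [0.5847, -0.0479, 0.0523]
tcp_rot: [0.0, 0.993, -0.119, 0.0]
ft_force: [-1.1, -0.3, 6.4]
width: 0.0075
finger_force: 30.4
```

Lift slightly, shift 4 mm along the slot, then lower.

Emit:
servo_tool(
  steps=[
    {"x":0,"y":0,"z":0.07,"turn":0,"fingers":-1},
    {"x":0,"y":0,"z":0,"turn":0,"fingers":-1},
    {"x":0.05,"y":-0.012,"z":0,"turn":0,"fingers":-1},
    {"x":0.05,"y":-0.012,"z":0,"turn":0,"fingers":-1},
    {"x":0,"y":0,"z":0,"turn":0,"fingers":-1},
    {"x":0,"y":0,"z":-0.03,"turn":0,"fingers":-1},
    {"x":0,"y":0,"z":-0.02,"turn":0,"fingers":-1},
    {"x":0,"y":0,"z":0,"turn":0,"fingers":-1},
  ],
)

```text
t: 35.4
tcp_pos: [0.5884, -0.0488, 0.0524]
tcp_rot: [-0.0, 0.993, -0.119, -0.0]
ft_force: [-0.0, -0.2, -1.3]
width: 0.0077
finger_force: 29.5
```

Emit:
servo_tool(
  steps=[
    {"x":0,"y":0,"z":-0.02,"turn":0,"fingers":-1},
    {"x":0,"y":0,"z":0,"turn":0,"fingers":-1},
  ],
)

```text
t: 35.65
tcp_pos: [0.5885, -0.0488, 0.0523]
tcp_rot: [-0.0, 0.993, -0.119, 0.0]
ft_force: [-3.3, -0.5, 7.7]
width: 0.0076
finger_force: 30.6
```

Seated again. Release, rise and check numerically, including lean.

Emit:
servo_tool(
  steps=[
    {"x":0,"y":0,"z":0.03,"turn":0,"fingers":-0.8},
    {"x":0,"y":0,"z":0,"turn":0,"fingers":-0.3},
    {"x":0,"y":0,"z":0,"turn":0,"fingers":-0.3},
    {"x":0,"y":0,"z":0,"turn":0,"fingers":-0.3},
    {"x":0,"y":0,"z":0.25,"turn":0,"fingers":-0.3},
    {"x":0,"y":0,"z":0.75,"turn":0,"fingers":-0.3},
    {"x":0,"y":0,"z":0.75,"turn":0,"fingers":-0.3},
    {"x":0,"y":0,"z":1,"turn":0,"fingers":-0.3},
    {"x":-0.8,"y":-0.5,"z":1,"turn":0,"fingers":-0.3},
    {"x":-0.8,"y":-0.5,"z":0.5,"turn":0,"fingers":-0.3},
    {"x":0,"y":-0.5,"z":0,"turn":0,"fingers":-0.3},
    {"x":0,"y":0,"z":0,"turn":0,"fingers":-0.3},
  ],
)

```text
t: 37.15
tcp_pos: [0.5245, -0.1098, 0.223]
tcp_rot: [0.0, 0.993, -0.119, 0.0]
ft_force: [0.3, -0.3, -0.8]
width: 0.03
finger_force: 0.0
```

```bash
python3 look.py w10; python3 - <<'E'
from h import *
import pickle
from bench import manip
sc=manip.read_camera('scene')
p=[.569,-.1138,np.radians(-13.6)]
for nm,r,hm,vm in(('wrist',pickle.load(open('w10.pkl','rb')),20,230),('scene',sc,22,230)):
    W=(r['vfov'],r['cx'],r['cy'],r['cam_to_world']);hsv=cv2.cvtColor(r['frame'],cv2.COLOR_BGR2HSV);bl=cv2.GaussianBlur(r['frame'],(3,3),0).astype(int)
    rb=bl[...,2]-bl[...,0]
    for n,y in zip('dcba',(67.5,22.5,-22.5,-67.5)):
        q=proj(W,world(p,[[26,y,10],[-26,y,10],[-26,y,34],[26,y,94],[-26,y,94]]));print(nm,n,q.round(0).tolist())
        # outer edge (-x end) of tile: sample brown score in world z 34..50 along x at both end positions
        for z in(38,44):
            xs=np.arange(-36,37,3);uv=proj(W,world(p,[[x,y+(0 if nm=='scene' else 0),z] for x in xs])).round().astype(int)
            print('  z',z,[int(rb[v,u]) if 0<=u<640 and 0<=v<480 else None for u,v in uv])
E
```

```text
37.2 [ 0.5246 -0.1091  0.2225] [-2.000e-04  9.929e-01 -1.191e-01 -2.000e-04] 0.029747243676747935
wrist d [[236.0, 120.0], [240.0, 179.0], [234.0, 183.0], [210.0, 121.0], [216.0, 197.0]]
  z 38 [82, 81, 78, 21, 15, 15, 15, 15, 16, 15, 15, 15, 15, 14, 15, 15, 15, 14, 15, 15, 15, 18, 30, 41, 73]
  z 44 [82, 83, 80, 23, 15, 15, 16, 15, 15, 15, 15, 16, 15, 15, 14, 15, 15, 15, 15, 16, 15, 18, 29, 41, 62]
wrist c [[287.0, 119.0], [289.0, 178.0], [287.0, 183.0], [277.0, 121.0], [279.0, 197.0]]
  z 38 [40, 34, 33, 32, 31, 31, 31, 26, 18, 19, 23, 22, 22, 22, 22, 22, 22, 22, 22, 21, 25, 32, 32, 40, 41]
  z 44 [42, 35, 33, 32, 31, 30, 28, 31, 19, 19, 22, 22, 22, 22, 22, 22, 23, 22, 22, 21, 23, 32, 32, 40, 41]
wrist b [[338.0, 119.0], [338.0, 178.0], [339.0, 183.0], [344.0, 121.0], [343.0, 197.0]]
  z 38 [54, 80, 34, 30, 27, 20, 21, 21, 21, 22, 21, 22, 21, 23, 24, 22, 24, 23, 23, 23, 21, 25, 31, 41, 40]
  z 44 [39, 79, 57, 31, 30, 20, 21, 21, 22, 23, 22, 23, 24, 23, 23, 23, 23, 23, 23, 23, 21, 25, 31, 41, 40]
wrist a [[390.0, 119.0], [387.0, 178.0], [391.0, 183.0], [411.0, 121.0], [406.0, 197.0]
[... 737 characters left out ...]
9, 31, 29, 24, 22, 22, 21, 21, 22, 22, 20, 20, 21, 21, 23, 24, 22, 22, 25, 25, 23, 26, 30]
scene b [[358.0, 199.0], [374.0, 214.0], [375.0, 205.0], [360.0, 167.0], [377.0, 182.0]]
  z 38 [31, 32, 37, 44, 47, 43, 38, 35, 35, 32, 36, 35, 34, 34, 33, 32, 36, 36, 36, 35, 31, 31, 33, 29, 27]
  z 44 [33, 35, 40, 43, 41, 34, 27, 23, 23, 21, 22, 26, 26, 23, 23, 23, 22, 27, 21, 22, 21, 20, 21, 25, 32]
scene a [[376.0, 191.0], [392.0, 205.0], [393.0, 196.0], [379.0, 159.0], [395.0, 173.0]]
  z 38 [24, 23, 25, 33, 38, 38, 33, 35, 35, 32, 31, 31, 30, 35, 35, 34, 33, 32, 35, 34, 32, 31, 28, 26, 23]
  z 44 [23, 24, 28, 34, 33, 25, 19, 18, 18, 20, 20, 21, 20, 21, 24, 23, 23, 22, 22, 19, 23, 21, 22, 22, 23]
```

All four tiles have their feet where expected, within about 3 mm along their slots, and the arm is clear. Handing in.

```bash
python3 -c "
from bench import manip
print(manip.hand_in())"
```

```text
the job is handed in; nothing more can be done
None
```

The four tiles are in the kiln setter in their original left-to-right order (clipped, gable, arched, square), each lowered until it touched its slot floor and measured within about 3 mm of centre along it; the job took about 37 s of the 99 s and is handed in, with the last check made from measurements because my picture views were used up.

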